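Run the tostonera's loose wing nut home

TASK

The red wing nut that holds the yellow tostonera down on the cart has worked loose. Tighten it: push its wings round clockwise (seen from above) with a fingertip, stroke after stroke, until it is fully home against its stop, then move clear. Only push the wings, never pinch them, and leave the crockery, jars and can standing about where they are.

Things in the scene. Friction and masses are not known exactly. Their poses are not given: they have to be found in the camera images.
- tostonera: Yellow plastic plantain press, fixed. Origin on the axis of its upright hold-down stud (8 mm thick, top 64 mm above the work surface), at the work surface; z up. +y runs from the stud to the press plates: lower handle (50 mm wide, 22 mm high) from y = -30 mm, passing under the nut, to the plates (x +-65 mm, y 150 to 313 mm, 62 mm high).
- handle_end (a point): Middle of the free end of the green upper handle (18 mm wide, from 63 to 81 mm high), 20 mm from the stud axis on its +y side; it runs on to y = 165 mm. The wings pass under it but a finger reaching down cannot pass, so the nut is turned in strokes on the open sides, the finger being raised (above 85 mm) and brought back between them. All else within 80 mm of the stud is open from above.
- wingnut (a joint): Turn of the nut (rad): 0 = loosest, grows clockwise seen from above, rigid stop at 7.854 = fully home. Starts between 1.0 and 3.4. Sinks 4 mm a turn. The wings point along +-x of the tostonera at 0, along +-y (in line with the upper handle) when home; seen from above the wing line is turned clockwise from the x axis by this value. Stays where it is left; turns with about 2 N at 27 mm from the axis.
- nut_centre (a point): Point on the stud axis at mid-height of the wings: 41 mm above the work surface when home, 46 mm when loosest. Two opposite red wings, upright plates 6 mm thick and 22 mm high, reach from the hub to 36 mm from the axis (72 mm across). Red hub 20 mm in diameter, its top 3 mm above this point.
- wing_tip (a point): Middle of the outer end of one wing, 36 mm from the stud axis.
- wing_push_faces: The halves of the two wings that face counterclockwise, the faces to push on for tightening. Origin on the stud axis, 17 mm below nut_centre; it turns with the nut, its x axis along the wings.
- wing_far_faces: The other halves of the wings, facing clockwise; same origin and axes. Pressing on both halves at once counts as pinching.
- salt: Loose glass salt jar, 42 mm diameter, 75 mm high, origin at the centre of its underside; stands on the +x side of the stud, 115 mm or more from it.
- ramekin: Loose white bowl, 76 mm diameter, 42 mm high, origin at the centre of its underside; stands on the -y side of the stud, 122 mm or more from it.
- mug: Loose blue mug, 80 mm diameter, 92 mm high, origin at the centre of its underside.
- spice: Loose amber jar, 50 mm diameter, 100 mm high, origin at the centre of its underside.
- tomato_can: Loose can, 74 mm diameter, 110 mm high, origin at the centre of its underside.
- glass_bowl: Loose glass bowl with a blue lid and knob, 146 mm diameter, 86 mm high, origin at the centre of its underside.

How it is judged:
By the outcome, as a careful person would: the job done as asked, in the order asked, and still so for the second after the job is handed in, with the robot touching nothing.
It also fails if it takes over 72 s, if anything falls off the work surface, if the arm or the gripper's body presses on something with over 40 N, if the wrist force passes 120 N, or if a joint passes its speed limit or range.

ROBOT

A 6-joint arm with a two-finger parallel gripper is mounted at the origin on the work surface. World frame = base frame: x ahead of the robot, y to its left, z up, the work surface at z = 0. Lengths are in m, angles in rad, forces in N, time in s.
With the tool pointing down it reaches from about 0.35 to 0.775 m from the base axis. Payload 7.3 kg.
Tool frame: the origin (TCP) lies midway between the tips of the shut fingers; the grasp point (between the pads) lies grasp_offset behind it (grasp_offset is the distance from the TCP to the grasp point, in m); z points along the fingers, y is the line along which they close (so a half turn about z gives the same grasp; the last joint's range is limited). The gripper opens to 92 mm and grips with 3 to 60 N. Pads are 19 mm wide; open, the fingers measure 130 mm over their backs; the gripper's body (75 mm by 190 mm) begins 47 mm behind the grasp point.
Start: joints at [1.13, 0.342, 1.524, -0, 1.275, -0.146], TCP at [0.153, 0.502, 0.227] pointing down, gripper open.
Joint ranges: [-2.53, 2.53], [-0.77, 2.02], [0.04, 2.7], [-1, 4.14], [0.28, 2.66], [-3.11, 3.11]. Speed limits (rad/s): [2.57, 2.57, 3.14, 3.14, 3.14, 3.14].

INTERFACE

Orientations are given as [roll, pitch, yaw] about the fixed x, y, z axes, in that order (R = Rz(yaw) Ry(pitch) Rx(roll)).
In Python, from cell import * gives the robot as it stands.
- The arm moves only by the tool step_arm, never from a script. Its argument "plan" is a list of rows, each a list of 5 numbers: the closure, from -1 (fully open) to 1 (shut), then the shift along the tool's x, y, z in m, then the turn about the tool's z in rad. In form: [[hand, x, y, z, twist], ...]. A call has 1 to 20 rows; each row is the pose to reach, as a shift and turn from the pose commanded when the call began, along the tool's axes at that moment; what a row does not reach only later rows make up. A row lasts 1/8 s, in which the tool goes at most 62.5 mm and 10.7 degrees, less where a joint would pass 70% of its speed; a pose out of reach is approached as far as the arm can. A call with a gripper value outside its range is refused whole. The fingers move at their own pace and stop on an object; "grip_force" is the grip in N (left out, the last holds). Time passes only in rows, so rows that repeat a pose let the fingers close. It gives the time, the measured TCP pose, the force, the opening and the grip force at its end, in the units of the state.
- observe(): the state, without advancing time (a new reading comes with each control period).
- read_camera(name): name is "scene" or "side" or "wrist"; returns a dict with "img" (480x640x3 uint8, red, green, blue), "range_z" (480x640 float32, m along the optical axis (not along the pixel's ray), 0 where there is no reading), "fx", "fy", "cx", "cy" (pixels), "k1" (the pictures are not rectified: a ray, as slopes to the right and down, at radius r is drawn at 1 + k1 r^2 times it, then the intrinsics apply), "R" (3x3) and "t" (3): a world point X has camera coordinates R X + t; the wrist camera has in their place "T_tool_cam" (4x4, takes a point from camera to tool coordinates, whose origin is the TCP and whose axes are the flange's). Camera axes: x right, y down, z forward; pixel columns grow to the right and rows downward; lengths in m; the calibration is good to about 2 mm. A picture is of the moment at which its call begins: read the wrist's pose just before it.
- hand_in(): hands the job in; it is judged then, once.
The state is a dict: "time": time; "qpos": joint angles; "qvel": joint speeds; "joint_efforts": joint torques, N m; "tool_pos": TCP position; "tool_rot": TCP orientation; "contact_force": force on the tool from outside, world axes, zero at the start; "torque": the same for the moment, N m; "opening": finger opening in m; "grip_force": force on a finger pad.
Only numpy, scipy, OpenCV 4.12 (cv2) and the standard library are available. Lean on these libraries where they do the work, as an engineer would, in place of code of your own. Each camera call takes 0.05 s, during which the arm holds its last target. There are 200 camera calls.

## Working session

There is one attempt and no reset: what is moved stays moved. The work goes in short steps, Python scripts to look and compute and a tool call to move; the robot and the scene stay as the last step left them, time stands still between calls to the robot, and variables do not carry over. Pictures are saved under pics/ and viewed, at most 10 in all, crops included, and the job is handed in when it is done.

Besides the shell and the picture viewer there is one more tool, called after "Request:" as name(argument=value, ...), one argument or row to a line, values as JSON. step_arm: Moves the arm, as the interface text tells. Its arguments: {"type":"object","properties":{"plan":{"type":"array","items":{"type":"array","items":{"type":"number"}}},"grip_force":{"type":"number"}},"required":["plan"]}

```bash
mkdir -p pics; cat > h.py <<'E'
from cell import *
import numpy as np, cv2
def cloud(c, tool=None):
    fx,fy,cx,cy,k=[c[n] for n in("fx","fy","cx","cy","k1")]
    K=np.array([[fx,0,cx],[0,fy,cy],[0,0,1]],float)
    v,u=np.mgrid[0:480,0:640]
    p=cv2.undistortPoints(np.stack([u,v],-1).reshape(-1,1,2).astype(float),K,np.array([k,0,0,0.]))
    p=p.reshape(480,640,2); z=c["range_z"]
    X=np.dstack([p[...,0]*z,p[...,1]*z,z])
    if tool is None: W=(X-c["t"])@c["R"]
    else:
        from scipy.spatial.transform import Rotation as Ro
        T=c["T_tool_cam"]; W=X@T[:3,:3].T+T[:3,3]
        W=W@Ro.from_euler("xyz",tool["tool_rot"]).as_matrix().T+tool["tool_pos"]
    W[z<=0]=np.nan
    return W
def masks(img):
    h=cv2.cvtColor(img,cv2.COLOR_RGB2HSV).astype(int)
    H,S,V=h[...,0],h[...,1],h[...,2]
    return dict(red=((H<6)|(H>174))&(S>140)&(V>60),yellow=(H>20)&(H<34)&(S>120)&(V>80),green=(H>40)&(H<85)&(S>90)&(V>40))
E
python3 - <<'E'
from h import *
s=observe();print(s)
a=[]
for n in("scene","side","wrist"):
    s=observe();c=read_camera(n);a.append(cv2.resize(c["img"],(400,300)))
    W=cloud(c,s if n=="wrist" else None);np.savez(f"/tmp/{n}.npz",W=W,img=c["img"])
    for k,m in masks(c["img"]).items():
        P=W[m];P=P[~np.isnan(P[:,0])]
        if len(P):print(n,k,len(P),np.percentile(P,[2,50,98],axis=0).round(3).tolist())
im=np.vstack([np.hstack(a[:2]),np.hstack([a[2],a[2]*0])])
cv2.imwrite("pics/a.png",im[...,::-1])
E
```

```text
{'time': 0.0, 'qpos': array([ 1.13002371e+00,  3.42690865e-01,  1.52503396e+00,  8.76438917e-06,
        1.27541579e+00, -1.45957713e-01]), 'qvel': array([-0.00030252, -0.00014944, -0.00200606,  0.00163541, -0.00124576,
        0.0008116 ]), 'joint_efforts': array([-2.21997420e-04, -4.31237698e+01, -2.44223481e+01,  7.17388233e-02,
        5.60841768e-02, -1.70287094e-04]), 'tool_pos': array([0.15231894, 0.50197857, 0.2260556 ]), 'tool_rot': array([-3.14006237e+00, -2.33427419e-04,  2.84677501e+00]), 'contact_force': array([-0.44853391,  0.44051908,  0.07063423]), 'torque': array([ 0.00186744,  0.03469353, -0.00361164]), 'grip_force': 0.0, 'opening': 0.0919491897720618}
scene red 145 [[0.451, -0.082, -0.696], [0.506, -0.067, 0.046], [0.924, 0.637, 0.056]]
scene yellow 4221 [[0.455, -0.095, 0.003], [0.568, 0.084, 0.043], [0.656, 0.212, 0.073]]
scene green 1649 [[0.491, -0.047, 0.058], [0.552, 0.112, 0.062], [0.614, 0.175, 0.082]]
side red 117 [[0.448, -0.085, 0.033], [0.476, -0.078, 0.047], [0.514, -0.066, 0.057]]
side yellow 1904 [[0.46, -0.102, 0.005], [0.539, 0.072, 0.05], [0.643, 0.205, 0.066]]
side green 936 [[0.482, -0.053, -0.035], [0.555, 0.121, 0.065], [0.694, 1.58, 0.175]]
wrist yellow 768 [[0.108, 0.464, 0.302], [0.141, 0.543, 0.317], [0.151, 0.571, 0.32]]
```

View pics/a.png

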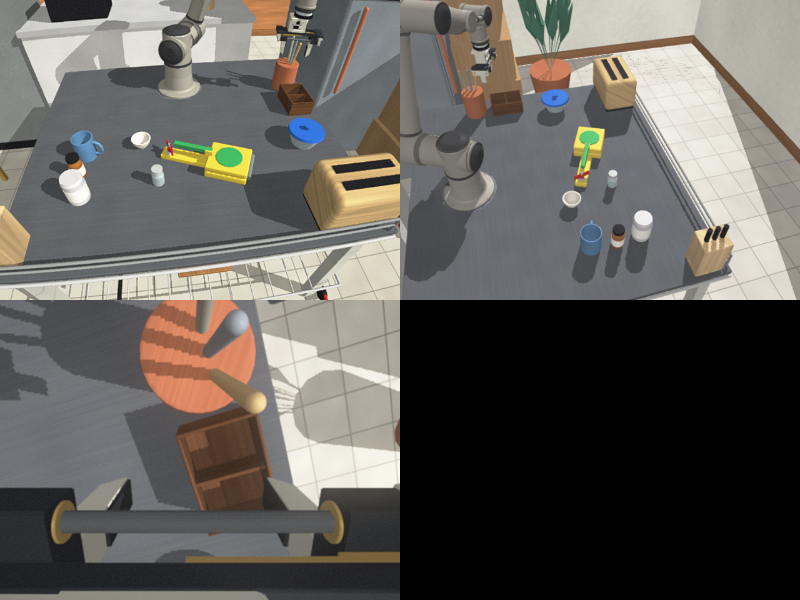

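Scene view: nut (red) near (0.48, -0.075), with the handle and plates running to +x+y. I'm moving above it with the fingers shut.

Request:
step_arm(
  plan=[
    [1,-0.05,-0.02,-0.02,0],
    [1,-0.09,-0.06,-0.04,0],
    [1,-0.13,-0.1,-0.04,0],
    [1,-0.17,-0.14,-0.04,0],
    [1,-0.21,-0.18,-0.04,0],
    [1,-0.25,-0.22,-0.04,0],
    [1,-0.29,-0.26,-0.04,0],
    [1,-0.33,-0.3,-0.04,0],
    [1,-0.37,-0.34,-0.04,0],
    [1,-0.41,-0.38,-0.04,0],
    [1,-0.45,-0.42,-0.04,0],
    [1,-0.48,-0.46,-0.04,0],
    [1,-0.48,-0.46,-0.04,0],
    [1,-0.48,-0.46,-0.04,0],
  ],
)

```text
time: 1.9
tool_pos: [0.4777, -0.0768, 0.2663]
tool_rot: [3.141, -0.001, 2.846]
contact_force: [0.1, -0.1, 0.7]
opening: 0.0003
grip_force: 0.0
```

```bash
python3 - <<'E'
from h import *
s=observe();c=read_camera("wrist");print(s["tool_pos"],s["tool_rot"],s["qpos"],s["contact_force"],grasp_offset)
print(c["T_tool_cam"].round(3))
W=cloud(c,s);np.savez("/tmp/w1.npz",W=W,img=c["img"])
for k,m in masks(c["img"]).items():
    P=W[m];P=P[~np.isnan(P[:,0])]
    if len(P):print(k,len(P),np.percentile(P,[2,50,98],axis=0).round(3).tolist())
cv2.imwrite("pics/b.png",c["img"][...,::-1])
E
```

```text
[ 0.47767212 -0.07675358  0.26634439] [ 3.14108525e+00 -1.28646927e-03  2.84635683e+00] [-3.18219322e-01  2.36614535e-01  1.56071599e+00  4.90079605e-04
  1.34555995e+00 -1.59388926e+00] [ 0.13664107 -0.07524869  0.67360437] 0.0188
[[-0.001 -0.959 -0.285  0.076]
 [ 1.    -0.001  0.001  0.001]
 [-0.001 -0.285  0.959 -0.158]
 [ 0.     0.     0.     1.   ]]
red 513 [[0.448, -0.08, 0.045], [0.478, -0.07, 0.054], [0.514, -0.061, 0.056]]
yellow 18973 [[0.455, -0.095, 0.013], [0.527, 0.087, 0.057], [0.642, 0.212, 0.359]]
green 10704 [[0.491, -0.044, 0.061], [0.553, 0.118, 0.063], [0.611, 0.175, 0.082]]
```

View pics/b.png

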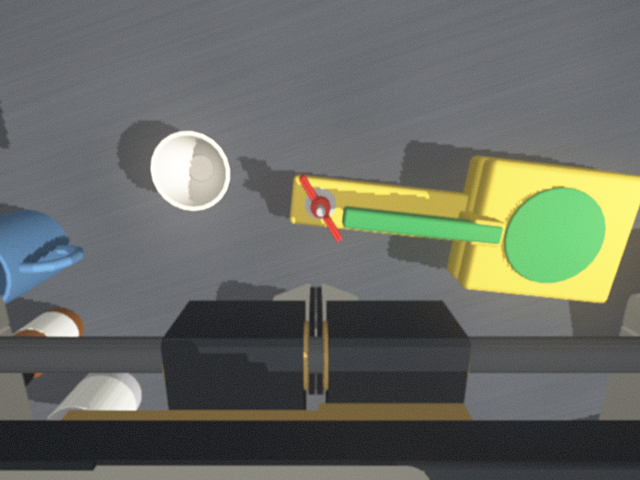

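The view shows the hub at (320,206), wing tips at (303,177) and (341,240), the handle end at (344,217) and the ramekin at (190,170). Next I compute the frames.

```bash
cat >> h.py <<'E'
def axisfit(P):
    q=P[:,:2]; m=np.median(q,0); _,_,v=np.linalg.svd(q-q.mean(0),full_matrices=False); return q.mean(0),v[0]
def nut(W,img,psi=None,C0=(0.48,-0.07)):
    M=masks(img); 
    R=W[M["red"]]; R=R[(np.linalg.norm(R[:,:2]-C0,axis=1)<.05)&(R[:,2]>.03)&(R[:,2]<.08)]
    c,d=axisfit(R); t=(R[:,:2]-c)@d; mid=c+d*(t.min()+t.max())/2
    return mid,d,np.ptp(t),R
E
python3 - <<'E'
from h import *
f=np.load("/tmp/w1.npz");W,img=f["W"],f["img"]
mid,d,L,R=nut(W,img)
M=masks(img)
G=W[M["green"]];G=G[(G[:,2]>.07)&(G[:,2]<.09)]
# narrow handle part
gc,gd=axisfit(G)
r=np.linalg.norm(G[:,:2]-mid,axis=1);H=G[(r<.13)];hc,hd=axisfit(H)
if hd@(hc-mid)<0:hd=-hd
t=(H[:,:2]-mid)@hd;n=np.array([hd[1],-hd[0]])
print("mid",mid,"L",L,"z",R[:,2].max(),"handle dir",hd,"ang",np.arctan2(hd[1],hd[0]),"start",np.percentile(t,1),"lat",np.median((H[:,:2]-mid)@n))
# hub: from stud (grey, z>0.06)
a=np.arctan2(d[1],d[0]); psi=np.arctan2(hd[1],hd[0])-np.pi/2
print("wing ang world",a,"theta mod pi",(-(a-psi))%np.pi,"z med",np.median(R[:,2]))
near=np.linalg.norm(W[...,:2]-mid,axis=2)
S=W[(near<.012)&(W[...,2]>.059)&(W[...,2]<.07)&~M["green"]];print("stud",len(S),S.mean(0) if len(S) else 0)
# scene cam check
for n in("scene","side"):
    f=np.load(f"/tmp/{n}.npz");m2,d2,L2,R2=nut(f["W"],f["img"]);print(n,m2,d2,L2,np.percentile(R2[:,2],[5,95]))
E
```

```text
mid [ 0.48137509 -0.07059005] L 0.0714064931832992 z 0.05722053660880902 handle dir [0.3960147  0.91824417] ang 1.1636236907566204 start 0.02065226694501393 lat -0.0006442111232048445
wing ang world 0.2455603955718761 theta mod pi 2.488859621979641 z med 0.05438387513519126
stud 63 [ 0.48132254 -0.07115757  0.06364263]
scene [ 0.48398923 -0.07402645] [0.96879762 0.24785311] 0.07094686463797978 [0.03624997 0.05549698]
side [ 0.48217669 -0.07615003] [-0.97367557 -0.22793835] 0.07088349433609184 [0.03604964 0.05563456]
```

```bash
cat >> h.py <<'E'
from scipy.spatial.transform import Rotation as Ro
C=np.array([.4814,-.0710]); PSI=-.407
def rows(way):
    """way: (wing deg, along mm, offset mm, z m, tool-y deg) in press frame -> plan rows"""
    s=observe(); Rt=Ro.from_euler("xyz",s["tool_rot"]).as_matrix(); y0=np.arctan2(Rt[1,1],Rt[0,1])
    out=[]
    for w,r,o,z,yd in way:
        a=np.radians(w)+PSI; u=np.array([np.cos(a),np.sin(a)]); v=np.array([-u[1],u[0]])
        p=np.append(C+(r*u+o*v)/1000,z); d=Rt.T@(p-s["tool_pos"])
        tw=y0-(np.radians(yd)+PSI)
        out.append([1]+[round(float(x),3) for x in d]+[round(float(tw),2)])
    print("q6",s["qpos"][5]);print(out)
E
python3 - <<'E'
from h import *
w0=-142.6; y=lambda w:w+270   # -v
way=[(w0,26,28,.2,y(w0)+20),(w0,26,28,.14,y(w0)+10)]+[(w0,26,28,.1,y(w0))]*2+[(w0,26,28,.075,y(w0)),(w0,26,28,.05,y(w0)),(w0,26,28,.036,y(w0)),(w0,26,28,.036,y(w0))]
way+=[(w0-d,26,24 if d else 25,.036,y(w0-d)) for d in range(0,71,7)]
rows(way)
E
```

```text
q6 -1.5939983549854697
[[1, 0.006, -0.031, 0.067, -0.89], [1, 0.006, -0.031, 0.127, -0.71], [1, 0.006, -0.031, 0.167, -0.54], [1, 0.006, -0.031, 0.167, -0.54], [1, 0.006, -0.031, 0.192, -0.54], [1, 0.006, -0.031, 0.217, -0.54], [1, 0.006, -0.031, 0.231, -0.54], [1, 0.006, -0.031, 0.231, -0.54], [1, 0.007, -0.029, 0.231, -0.54], [1, 0.012, -0.026, 0.231, -0.42], [1, 0.016, -0.025, 0.231, -0.3], [1, 0.019, -0.022, 0.231, -0.17], [1, 0.022, -0.019, 0.231, -0.05], [1, 0.025, -0.016, 0.231, 0.07], [1, 0.028, -0.013, 0.231, 0.19], [1, 0.03, -0.009, 0.231, 0.32], [1, 0.031, -0.005, 0.231, 0.44], [1, 0.033, -0.001, 0.231, 0.56], [1, 0.033, 0.004, 0.231, 0.68]]
```

Request:
step_arm(
  plan=[
    [1,0.006,-0.031,0.05,-0.15],
    [1,0.006,-0.031,0.1,-0.3],
    [1,0.006,-0.031,0.15,-0.45],
    [1,0.006,-0.031,0.165,-0.54],
    [1,0.006,-0.031,0.165,-0.54],
    [1,0.006,-0.031,0.192,-0.54],
    [1,0.006,-0.031,0.217,-0.54],
    [1,0.006,-0.031,0.231,-0.54],
    [1,0.006,-0.031,0.231,-0.54],
  ],
)

```text
time: 3.08
tool_pos: [0.4635, -0.1048, 0.0359]
tool_rot: [3.141, -0.0, -2.897]
contact_force: [0.2, 0.8, -0.0]
opening: 0.0008
grip_force: 0.0
```

```bash
python3 - <<'E'
from h import *
w0=-142.6; y=lambda w:w+270
rows([(w0-d,26,25 if d<10 else 22,.036,y(w0-d)) for d in range(5,86,5)]+[(w0-85,26,30,.036,y(w0-85))]*2)
a=[]
for n in("scene","side"):
    i=read_camera(n)["img"]; a.append(cv2.resize(i[180:300,200:360] if n=="scene" else i[210:330,230:390],(400,300),interpolation=2))
cv2.imwrite("pics/c.png",np.hstack(a)[...,::-1])
E
```

```text
q6 -2.1997802814963214
[[1, 0.002, 0.006, -0.0, 0.09], [1, 0.004, 0.011, -0.0, 0.17], [1, 0.005, 0.014, -0.0, 0.26], [1, 0.006, 0.017, -0.0, 0.35], [1, 0.007, 0.019, -0.0, 0.44], [1, 0.008, 0.022, -0.0, 0.52], [1, 0.008, 0.025, -0.0, 0.61], [1, 0.008, 0.028, -0.0, 0.7], [1, 0.008, 0.031, -0.0, 0.78], [1, 0.008, 0.034, -0.0, 0.87], [1, 0.007, 0.037, -0.0, 0.96], [1, 0.006, 0.04, -0.0, 1.05], [1, 0.005, 0.043, -0.0, 1.13], [1, 0.004, 0.045, -0.0, 1.22], [1, 0.002, 0.048, -0.0, 1.31], [1, 0.001, 0.05, -0.0, 1.4], [1, -0.001, 0.052, -0.0, 1.48], [1, 0.007, 0.052, -0.0, 1.48], [1, 0.007, 0.052, -0.0, 1.48]]
```

View pics/c.png

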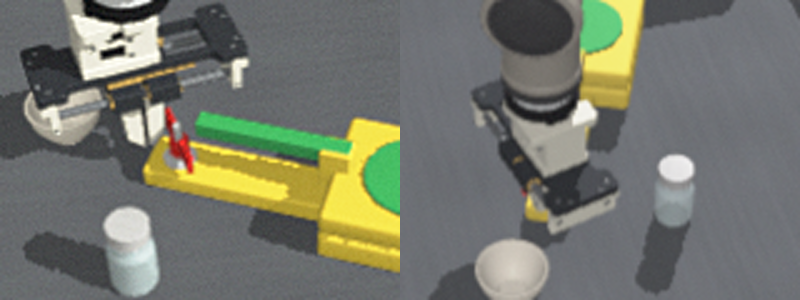

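The scene crop shows the finger at (145,125) beside the wing (180,140), on its push side and clear of everything. I'm starting stroke 1.

Request:
step_arm(
  plan=[
    [1,0.002,0.006,0,0.09],
    [1,0.004,0.011,0,0.17],
    [1,0.005,0.014,0,0.26],
    [1,0.006,0.017,0,0.35],
    [1,0.007,0.019,0,0.44],
    [1,0.008,0.022,0,0.52],
    [1,0.008,0.025,0,0.61],
    [1,0.008,0.028,0,0.7],
    [1,0.008,0.031,0,0.78],
    [1,0.008,0.034,0,0.87],
  ],
)

```text
time: 4.42
tool_pos: [0.4483, -0.0745, 0.0369]
tool_rot: [3.141, 0.003, 2.514]
contact_force: [-0.4, -1.8, -0.1]
opening: 0.0004
grip_force: 0.6
```

Request:
step_arm(
  plan=[
    [1,0.003,-0.001,0,0.09],
    [1,0.005,-0.002,0,0.17],
    [1,0.008,-0.003,0,0.26],
    [1,0.011,-0.005,0,0.35],
  ],
)

```text
time: 4.92
tool_pos: [0.4363, -0.0719, 0.0368]
tool_rot: [3.14, 0.002, 2.164]
contact_force: [-0.8, -0.6, 0.4]
opening: 0.0004
grip_force: 0.0
```

```bash
python3 - <<'E'
from h import *
for n in("scene","side"):
    c=read_camera(n);m,d,L,R=nut(cloud(c),c["img"],C0=C);a=np.arctan2(d[1],d[0]);print(n,m,L,len(R),"theta mod pi",(PSI-a)%np.pi)
s=observe();print(s["tool_pos"],s["contact_force"])
d=s["tool_pos"][:2]-C;print("finger r,ang deg press",np.hypot(*d),np.degrees(np.arctan2(d[1],d[0])-PSI))
Rt=Ro.from_euler("xyz",s["tool_rot"]).as_matrix();print("y ang",np.degrees(np.arctan2(Rt[1,1],Rt[0,1])-PSI))
E
```

```text
scene [ 0.48835615 -0.07367112] 0.06099839926088588 124 theta mod pi 0.2264356724053132
side [ 0.48383377 -0.07912431] 0.05904640734515397 105 theta mod pi 0.17921833755672018
[ 0.4359639  -0.07185897  0.03668172] [-0.27892536 -0.78777682  0.60505811]
finger r,ang deg press 0.04544421414787779 -155.59757105419075
y ang 57.411756009452624
```

My second call drifted outward, but the nut still turned to about 3.35 rad. Next I compute the rest of stroke 1 properly and lift clear for stroke 2.

```bash
python3 - <<'E'
from h import *
y=lambda w:w+270
rows([(-189,26,25,.036,y(-195))]*2+[(w,26,22,.036,y(w)) for w in range(-195,-231,-5)]+[(-230,26,28,.036,y(-230))]*2
+[(-230,26,28,.07,y(-230)),(-230,26,28,.1,y(-230)),(-230,26,28,.1,y(-230))])
E
```

```text
q6 -0.9323692043194906
[[1, -0.011, 0.005, 0.001, -0.31], [1, -0.011, 0.005, 0.001, -0.31], [1, -0.007, 0.009, 0.001, -0.31], [1, -0.004, 0.011, 0.001, -0.22], [1, -0.002, 0.013, 0.001, -0.13], [1, 0.0, 0.015, 0.001, -0.05], [1, 0.002, 0.017, 0.001, 0.04], [1, 0.004, 0.02, 0.001, 0.13], [1, 0.005, 0.022, 0.001, 0.22], [1, 0.007, 0.025, 0.001, 0.3], [1, 0.008, 0.019, 0.001, 0.3], [1, 0.008, 0.019, 0.001, 0.3], [1, 0.008, 0.019, -0.033, 0.3], [1, 0.008, 0.019, -0.063, 0.3], [1, 0.008, 0.019, -0.063, 0.3]]
```

Request:
step_arm(
  plan=[
    [1,-0.005,0.001,0.001,-0.16],
    [1,-0.011,0.005,0.001,-0.31],
    [1,-0.011,0.005,0.001,-0.31],
    [1,-0.007,0.009,0.001,-0.31],
    [1,-0.004,0.011,0.001,-0.22],
    [1,-0.002,0.013,0.001,-0.13],
    [1,0,0.015,0.001,-0.05],
    [1,0.002,0.017,0.001,0.04],
    [1,0.004,0.02,0.001,0.13],
    [1,0.005,0.022,0.001,0.22],
    [1,0.007,0.025,0.001,0.3],
    [1,0.007,0.025,0.001,0.3],
    [1,0.008,0.019,0.001,0.3],
    [1,0.008,0.019,0.001,0.3],
    [1,0.008,0.019,-0.033,0.3],
    [1,0.008,0.019,-0.063,0.3],
    [1,0.008,0.019,-0.063,0.3],
  ],
)

```text
time: 7.15
tool_pos: [0.4482, -0.0549, 0.1006]
tool_rot: [3.137, 0.003, 1.867]
contact_force: [0.5, -0.4, 0.0]
opening: 0.0002
grip_force: 0.0
```

```bash
python3 - <<'E'
from h import *
for n in("scene","side"):
    c=read_camera(n);m,d,L,R=nut(cloud(c),c["img"],C0=C);a=np.arctan2(d[1],d[0]);print(n,m,L,len(R),"theta mod pi",(PSI-a)%np.pi)
w=-50
rows([(w,26,27,.1,w+90)]*3+[(w,26,27,.07,w+90),(w,26,27,.05,w+90),(w,26,27,.036,w+90)])
E
```

```text
scene [ 0.48649938 -0.07516717] 0.06484187423410417 169 theta mod pi 0.8829124681746823
side [ 0.47914534 -0.07694541] 0.07238932716185031 78 theta mod pi 0.8389247123587131
q6 -0.5881435397785043
[[1, -0.052, 0.055, -0.002, 0.0], [1, -0.052, 0.055, -0.002, 0.0], [1, -0.052, 0.055, -0.002, 0.0], [1, -0.052, 0.055, 0.028, 0.0], [1, -0.052, 0.055, 0.048, 0.0], [1, -0.052, 0.055, 0.062, 0.0]]
```

Request:
step_arm(
  plan=[
    [1,-0.026,0.028,-0.002,0],
    [1,-0.052,0.055,-0.002,0],
    [1,-0.052,0.055,-0.002,0],
    [1,-0.052,0.055,0.028,0],
    [1,-0.052,0.055,0.048,0],
    [1,-0.052,0.055,0.062,0],
    [1,-0.052,0.055,0.062,0],
  ],
)

```text
time: 8.12
tool_pos: [0.5133, -0.0876, 0.0355]
tool_rot: [-3.139, -0.002, 1.867]
contact_force: [-0.4, -0.3, -1.4]
opening: 0.0003
grip_force: 0.0
```

```bash
python3 - <<'E'
from h import *
s=observe();print(s["tool_pos"],s["contact_force"])
rows([(w,26,22,.036,w+90) for w in range(-50,-123,-6)])
print()
rows([(w,26,22,.036,w+90) for w in range(-122,-189,-6)]+[(-188,26,28,.036,-98)])
E
```

```text
[ 0.51328217 -0.08760654  0.03552485] [-0.39937414 -0.29632455 -1.38817577]
q6 -0.6126551615260282
[[1, -0.001, -0.004, -0.0, 0.01], [1, -0.003, -0.007, -0.0, 0.11], [1, -0.005, -0.01, -0.0, 0.21], [1, -0.006, -0.013, -0.0, 0.32], [1, -0.008, -0.016, -0.0, 0.42], [1, -0.008, -0.02, -0.0, 0.53], [1, -0.009, -0.023, -0.0, 0.63], [1, -0.009, -0.027, -0.0, 0.74], [1, -0.009, -0.03, -0.0, 0.84], [1, -0.008, -0.034, -0.0, 0.95], [1, -0.007, -0.037, -0.0, 1.05], [1, -0.005, -0.041, -0.0, 1.16], [1, -0.004, -0.044, -0.0, 1.26]]

q6 -0.6126551615260282
[[1, -0.004, -0.044, -0.0, 1.26], [1, -0.002, -0.047, -0.0, 1.37], [1, 0.001, -0.049, -0.0, 1.47], [1, 0.003, -0.052, -0.0, 1.58], [1, 0.006, -0.054, -0.0, 1.68], [1, 0.009, -0.056, -0.0, 1.79], [1, 0.012, -0.057, -0.0, 1.89], [1, 0.016, -0.058, -0.0, 1.99], [1, 0.019, -0.059, -0.0, 2.1], [1, 0.023, -0.06, -0.0, 2.2], [1, 0.026, -0.06, -0.0, 2.31], [1, 0.03, -0.059, -0.0, 2.41], [1, 0.026, -0.064, -0.0, 2.41]]
```

Request:
step_arm(
  plan=[
    [1,-0.001,-0.004,0,0.01],
    [1,-0.003,-0.007,0,0.11],
    [1,-0.005,-0.01,0,0.21],
    [1,-0.006,-0.013,0,0.32],
    [1,-0.008,-0.016,0,0.42],
    [1,-0.008,-0.02,0,0.53],
    [1,-0.009,-0.023,0,0.63],
    [1,-0.009,-0.027,0,0.74],
    [1,-0.009,-0.03,0,0.84],
    [1,-0.008,-0.034,0,0.95],
    [1,-0.007,-0.037,0,1.05],
    [1,-0.005,-0.041,0,1.16],
    [1,-0.004,-0.044,0,1.26],
  ],
)

```text
time: 9.75
tool_pos: [0.4742, -0.1054, 0.0378]
tool_rot: [3.139, -0.001, 0.603]
contact_force: [0.6, -1.9, -0.5]
opening: 0.0004
grip_force: 0.6
```

```bash
python3 - <<'E'
from h import *
for n in("scene","side"):
    c=read_camera(n);m,d,L,R=nut(cloud(c),c["img"],C0=C);a=np.arctan2(d[1],d[0]);print(n,m,L,len(R),"theta mod pi",(PSI-a)%np.pi)
rows([(w,26,22,.036,w+90) for w in range(-126,-187,-6)]+[(-188,26,22,.036,-98)]*2+[(-188,26,28,.036,-98)]*2+[(-188,26,28,z,-98) for z in (.07,.1,.1)])
E
```

```text
scene [ 0.49138217 -0.06963353] 0.05504984972408693 115 theta mod pi 1.981687555786192
side [ 0.45505847 -0.09547454] 0.0047015247976834925 3 theta mod pi 1.1615620390578059
q6 0.5887735949467823
[[1, -0.002, -0.004, 0.002, 0.07], [1, -0.004, -0.007, 0.002, 0.17], [1, -0.006, -0.01, 0.002, 0.28], [1, -0.007, -0.013, 0.002, 0.38], [1, -0.008, -0.017, 0.002, 0.49], [1, -0.008, -0.02, 0.002, 0.59], [1, -0.009, -0.024, 0.002, 0.7], [1, -0.008, -0.027, 0.002, 0.8], [1, -0.008, -0.031, 0.002, 0.91], [1, -0.007, -0.034, 0.002, 1.01], [1, -0.006, -0.038, 0.002, 1.12], [1, -0.005, -0.039, 0.002, 1.15], [1, -0.005, -0.039, 0.002, 1.15], [1, -0.011, -0.036, 0.002, 1.15], [1, -0.011, -0.036, 0.002, 1.15], [1, -0.011, -0.036, -0.032, 1.15], [1, -0.011, -0.036, -0.062, 1.15], [1, -0.011, -0.036, -0.062, 1.15]]
```

Request:
step_arm(
  plan=[
    [1,-0.002,-0.004,0.002,0.07],
    [1,-0.004,-0.007,0.002,0.17],
    [1,-0.006,-0.01,0.002,0.28],
    [1,-0.007,-0.013,0.002,0.38],
    [1,-0.008,-0.017,0.002,0.49],
    [1,-0.008,-0.02,0.002,0.59],
    [1,-0.009,-0.024,0.002,0.7],
    [1,-0.008,-0.027,0.002,0.8],
    [1,-0.008,-0.031,0.002,0.91],
    [1,-0.007,-0.034,0.002,1.01],
    [1,-0.006,-0.038,0.002,1.12],
    [1,-0.005,-0.039,0.002,1.15],
    [1,-0.005,-0.039,0.002,1.15],
    [1,-0.011,-0.036,0.002,1.15],
    [1,-0.011,-0.036,0.002,1.15],
    [1,-0.011,-0.036,-0.032,1.15],
    [1,-0.011,-0.036,-0.062,1.15],
    [1,-0.011,-0.036,-0.062,1.15],
  ],
)

```text
time: 12.1
tool_pos: [0.4454, -0.082, 0.1005]
tool_rot: [-3.141, -0.004, -0.543]
contact_force: [-0.4, -0.2, 0.1]
opening: 0.0002
grip_force: 0.0
```

```bash
python3 - <<'E'
from h import *
for n in("scene","side"):
    c=read_camera(n);m,d,L,R=nut(cloud(c),c["img"],C0=C);a=np.arctan2(d[1],d[0]);print(n,m,L,len(R),"theta mod pi",(PSI-a)%np.pi)
w=-7
rows([(w,26,27,.1,w+90)]*2)
E
```

```text
scene [ 0.48484808 -0.07149337] 0.0712139455656724 134 theta mod pi 0.1374440394739806
side [ 0.48430467 -0.07930217] 0.057538923090940185 106 theta mod pi 0.1196654757453926
q6 1.7619704379932586
[[1, 0.052, -0.056, -0.002, -3.16], [1, 0.052, -0.056, -0.002, -3.16]]
```

Nut at about 6.41 rad as planned. Now I bring the finger over to the +x side while twisting back half a turn.

Request:
step_arm(
  plan=[
    [1,0.005,-0.005,-0.02,-0.18],
    [1,0.01,-0.01,-0.03,-0.36],
    [1,0.015,-0.015,-0.03,-0.54],
    [1,0.02,-0.02,-0.03,-0.72],
    [1,0.025,-0.025,-0.03,-0.9],
    [1,0.03,-0.03,-0.03,-1.08],
    [1,0.035,-0.035,-0.03,-1.26],
    [1,0.04,-0.04,-0.03,-1.44],
    [1,0.045,-0.045,-0.03,-1.62],
    [1,0.05,-0.05,-0.03,-1.8],
    [1,0.052,-0.056,-0.03,-1.98],
    [1,0.052,-0.056,-0.03,-2.16],
    [1,0.052,-0.056,-0.03,-2.34],
    [1,0.052,-0.056,-0.03,-2.52],
    [1,0.052,-0.056,-0.03,-2.7],
    [1,0.052,-0.056,-0.03,-2.88],
    [1,0.052,-0.056,-0.02,-3.04],
    [1,0.052,-0.056,-0.01,-3.15],
    [1,0.052,-0.056,-0.002,-3.15],
    [1,0.052,-0.056,-0.002,-3.15],
  ],
)

```text
time: 14.7
tool_pos: [0.5168, -0.0603, 0.0994]
tool_rot: [-3.141, -0.003, 2.605]
contact_force: [0.0, -0.4, 0.4]
opening: 0.0003
grip_force: 0.0
```

```bash
python3 - <<'E'
from h import *
w=-7
rows([(w,26,27,z,w+90) for z in (.1,.07,.05,.034,.034)]+[(w,26,22,.034,w+90) for w in range(-9,-82,-6)])
E
```

```text
q6 -1.297464803517259
[[1, -0.001, -0.0, -0.001, -0.01], [1, -0.001, -0.0, 0.029, -0.01], [1, -0.001, -0.0, 0.049, -0.01], [1, -0.001, -0.0, 0.065, -0.01], [1, -0.001, -0.0, 0.065, -0.01], [1, -0.002, -0.006, 0.065, 0.03], [1, -0.004, -0.009, 0.065, 0.13], [1, -0.006, -0.012, 0.065, 0.24], [1, -0.007, -0.015, 0.065, 0.34], [1, -0.008, -0.019, 0.065, 0.45], [1, -0.009, -0.022, 0.065, 0.55], [1, -0.009, -0.026, 0.065, 0.66], [1, -0.009, -0.029, 0.065, 0.76], [1, -0.009, -0.033, 0.065, 0.86], [1, -0.008, -0.036, 0.065, 0.97], [1, -0.007, -0.04, 0.065, 1.07], [1, -0.006, -0.043, 0.065, 1.18], [1, -0.004, -0.046, 0.065, 1.28]]
```

Request:
step_arm(
  plan=[
    [1,-0.001,0,0.029,-0.01],
    [1,-0.001,0,0.049,-0.01],
    [1,-0.001,0,0.065,-0.01],
    [1,-0.001,0,0.065,-0.01],
    [1,-0.002,-0.006,0.065,0.03],
    [1,-0.004,-0.009,0.065,0.13],
    [1,-0.006,-0.012,0.065,0.24],
    [1,-0.007,-0.015,0.065,0.34],
    [1,-0.008,-0.019,0.065,0.45],
    [1,-0.009,-0.022,0.065,0.55],
    [1,-0.009,-0.026,0.065,0.66],
    [1,-0.009,-0.029,0.065,0.76],
    [1,-0.009,-0.033,0.065,0.86],
    [1,-0.008,-0.036,0.065,0.97],
    [1,-0.007,-0.04,0.065,1.07],
    [1,-0.006,-0.043,0.065,1.18],
    [1,-0.004,-0.046,0.065,1.28],
  ],
)

```text
time: 16.82
tool_pos: [0.4987, -0.1032, 0.037]
tool_rot: [3.138, 0.001, 1.322]
contact_force: [1.0, -1.3, 0.1]
opening: 0.0005
grip_force: 0.8
```

```bash
python3 - <<'E'
from h import *
for n in("scene","side"):
    c=read_camera(n);m,d,L,R=nut(cloud(c),c["img"],C0=C);a=np.arctan2(d[1],d[0]);print(n,m,L,len(R),"theta mod pi",(PSI-a)%np.pi)
s=observe();d=s["tool_pos"][:2]-C;a=np.arctan2(d[1],d[0])-PSI;r=np.hypot(*d)*1000;print("finger press mm",r*np.cos(a),r*np.sin(a))
rows([(w,26,22,.034,w+90) for w in (-84,-86,-88,-90)]+[(-90,26,o,.034,0) for o in (21,20,19,18,17)])
E
```

```text
scene [ 0.48687846 -0.06381989] 0.052002005190409234 128 theta mod pi 1.218705703142592
side [ 0.47682923 -0.09373975] 0.03616337246262103 29 theta mod pi 1.1262131847061683
finger press mm 28.155607417910673 -22.712691755260312
q6 -0.10775043311928562
[[1, -0.0, -0.004, 0.003, 0.06], [1, -0.001, -0.005, 0.003, 0.09], [1, -0.002, -0.006, 0.003, 0.13], [1, -0.002, -0.007, 0.003, 0.16], [1, -0.002, -0.008, 0.003, 0.16], [1, -0.002, -0.009, 0.003, 0.16], [1, -0.002, -0.01, 0.003, 0.16], [1, -0.002, -0.011, 0.003, 0.16], [1, -0.001, -0.012, 0.003, 0.16]]
```

Request:
step_arm(
  plan=[
    [1,0,-0.002,0,0.03],
    [1,-0.001,-0.003,0,0.06],
    [1,-0.001,-0.004,0,0.1],
    [1,-0.001,-0.005,0,0.13],
    [1,-0.001,-0.005,0,0.13],
  ],
)

```text
time: 17.55
tool_pos: [0.4923, -0.1018, 0.0357]
tool_rot: [-3.141, -0.0, 1.197]
contact_force: [-0.3, -1.2, 1.2]
opening: 0.0006
grip_force: 0.5
```

Request:
step_arm(
  plan=[
    [1,0,-0.001,0,0],
    [1,0,-0.001,0,0],
    [1,0,-0.002,0,0],
    [1,0,-0.002,0,0],
  ],
)

```text
time: 18.05
tool_pos: [0.4907, -0.1012, 0.0357]
tool_rot: [3.141, -0.0, 1.197]
contact_force: [0.9, -3.5, 0.1]
opening: 0.0005
grip_force: 1.1
```

```bash
python3 - <<'E'
from h import *
for n in("scene","side"):
    c=read_camera(n);m,d,L,R=nut(cloud(c),c["img"],C0=C);a=np.arctan2(d[1],d[0]);print(n,m,L,len(R),"theta mod pi",(PSI-a)%np.pi)
s=observe();d=s["tool_pos"][:2]-C;a=np.arctan2(d[1],d[0])-PSI;r=np.hypot(*d)*1000;print("finger press mm",r*np.cos(a),r*np.sin(a),s["contact_force"],s["torque"],s["tool_pos"][2])
Rt=Ro.from_euler("xyz",s["tool_rot"]).as_matrix();print("y ang",np.degrees(np.arctan2(Rt[1,1],Rt[0,1])-PSI))
E
```

```text
scene [ 0.49044298 -0.06286511] 0.04681775594991776 129 theta mod pi 1.4433337055002688
side [ 0.47100642 -0.09269032] 0.029177037987860525 14 theta mod pi 1.3109503606881208
finger press mm 20.527934426570862 -24.013571853661805 [ 1.87194666 -1.97394948  0.55298918] [-0.4592402  -0.18302296 -0.0462355 ] 0.0357337019671697
y ang 1.8909613014490916
```

Request:
step_arm(
  plan=[
    [1,0,-0.001,0,0],
    [1,0,-0.001,0,0],
    [1,0,-0.002,0,0.03],
    [1,0,-0.002,0,0.03],
  ],
)

```text
time: 18.65
tool_pos: [0.4898, -0.1013, 0.036]
tool_rot: [3.139, 0.0, 1.166]
contact_force: [4.6, -5.8, -2.2]
opening: 0.0005
grip_force: 3.3
```

Request:
step_arm(
  plan=[
    [1,0,-0.001,0,0],
    [1,0,-0.001,0,0],
    [1,0,-0.002,0,0],
    [1,0,-0.002,0,0],
  ],
)

```text
time: 19.15
tool_pos: [0.4896, -0.1011, 0.0363]
tool_rot: [3.135, 0.0, 1.167]
contact_force: [8.0, -7.9, -5.8]
opening: 0.0007
grip_force: 5.3
```

Request:
step_arm(
  plan=[
    [1,0,-0.001,0,0],
    [1,0,-0.001,0,0],
    [1,0,-0.001,0,0],
  ],
)

```text
time: 19.52
tool_pos: [0.4894, -0.1011, 0.0364]
tool_rot: [3.133, 0.0, 1.167]
contact_force: [10.6, -7.6, -6.7]
opening: 0.0004
grip_force: 6.3
```

Force rises without motion, so it looks like the stop. I'm backing off and rising to check.

Request:
step_arm(
  plan=[
    [1,0,0.006,0,0],
    [1,0,0.013,0,0],
    [1,0,0.013,-0.02,0],
    [1,0,0.013,-0.06,0],
    [1,0,0.013,-0.11,0],
    [1,0,0.013,-0.16,0],
    [1,-0.03,0.013,-0.21,0],
    [1,-0.06,0.013,-0.23,0],
    [1,-0.06,0.013,-0.23,0],
    [1,-0.06,0.013,-0.23,0],
  ],
)

```text
time: 20.78
tool_pos: [0.4738, -0.1585, 0.2646]
tool_rot: [-3.139, -0.001, 1.167]
contact_force: [-0.3, 0.2, -0.1]
opening: 0.0004
grip_force: 0.0
```

```bash
python3 - <<'E'
from h import *
for n in("scene","side","wrist"):
    s=observe();c=read_camera(n);W=cloud(c,s if n=="wrist" else None)
    try:
        m,d,L,R=nut(W,c["img"],C0=C);a=np.arctan2(d[1],d[0]);print(n,m,L,len(R),"theta mod pi",(PSI-a)%np.pi)
    except Exception as e: print(n,e)
    if n=="scene": S=cv2.resize(c["img"][180:300,200:360],(400,300),interpolation=2)
cv2.imwrite("pics/d.png",np.hstack([S,cv2.resize(c["img"],(400,300))])[...,::-1])
E
```

```text
scene [ 0.48526308 -0.0734941 ] 0.07055342126649009 200 theta mod pi 1.5729726405244422
side [ 0.48107489 -0.07957867] 0.06171597009676729 45 theta mod pi 1.624302218673451
wrist [ 0.4798578  -0.07901167] 0.05458604466850091 459 theta mod pi 1.5847347445681292
```

View pics/d.png

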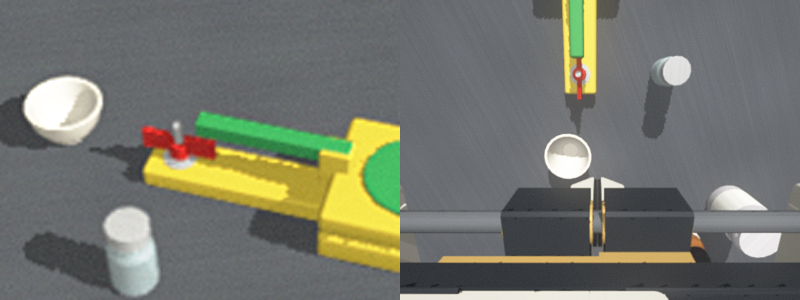

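The wings lie in line with the handle, with the nut at (178,150) in the left crop and (580,75) in the right. Force built up against the stop, the arm is clear and the crockery hasn't moved. Handing in.

```bash
python3 -c "
from cell import *
print(hand_in())"
```

```text
the job is handed in; nothing more can be done
None
```

The wing nut is tightened to its stop: the wings line up with the handle, to within about 0.015 rad in the clearest views, and pushing harder no longer moved them. The arm is clear, the ramekin and salt jar are where they were, and the job was handed in at about 21 s (the judge's verdict was not shown).

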